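Unhook the nozzle tote from its keyhole screws

ROBOT

A 6-joint arm with a two-finger parallel gripper is mounted at the origin on the work surface. World frame = base frame: x ahead of the robot, y to its left, z up, the work surface at z = 0. Lengths are in m, angles in degrees, forces in N, time in s.
With the tool pointing down it reaches from about 0.25 to 0.775 m from the base axis. Payload 8.9 kg.
Tool frame: the origin (TCP) lies at the very end of the fingers, on their centre line; the grasp point (between the pads) lies grip_point_offset behind it (grip_point_offset is the distance from the TCP to the grasp point, in m); z points along the fingers, y is the direction in which the jaws open and shut (so a half turn about z gives the same grasp; the last joint's range is limited). The gripper opens to 85 mm and grips with 20 to 120 N. Pads are 22 mm wide; open, the fingers measure 114 mm over their backs; the gripper's body (76 mm by 85 mm) begins 54 mm behind the grasp point. The pads swing forward as they close: fully open they stand 13 mm farther back than shut.
Start: joints at [-75.075, 16.656, -8.789, 64.555, 0, 82.019], TCP at [0.204, -0.484, 0.231] pointing down, gripper open.
Joint ranges: [-144.48, 144.48], [-52.06, 99.96], [-74.48, 78.29], [-112.23, 115.85], [-86.99, 84.42], [-180, 180]. Speed limits (degrees/s): [127.2, 127.2, 159.86, 180, 180, 180].

INTERFACE

Orientations are given as [roll, pitch, yaw] about the fixed x, y, z axes, in that order (R = Rz(yaw) Ry(pitch) Rx(roll)).
In Python, from station import * gives the robot as it stands. Calls block until the motion is done:
- move_ptp(position, orientation): joint-space move of the TCP to a pose.
- move_straight(position, rotation=None, v=0.15): straight line of the TCP; rotation=None keeps the orientation; v is the mean speed in m/s.
- set_joints(angles): joint-space move.
- command_gripper(opening): opening from 0.0 (shut) to 1.0 (fully open); the grip force is fixed at half the most; returns when the fingers have stopped.
- dwell(seconds).
- inverse_kinematics(position, orientation): joint angles nearest the present ones, or None.
- get_obs(): the state.
- snapshot(name): name is "scene" or "top"; returns a dict with "pixels" (420x560x3 uint8, red, green, blue), "camera_matrix" (3x3 intrinsics, pixels), "xyz" and "attitude" of the camera in the world. Camera axes: x right, y up, looking along -z (the intrinsics and any distortion apply to the point x, -y, -z); pixel columns grow to the right and rows downward; lengths in m; the calibration is good to about 2 mm. A picture is of the moment at which its call begins. There is no depth.
A pose or a line that the arm cannot do raises IKError and nothing moves.
- finish_job(): hands the job in, once; it reports no verdict.
Trained networks look in a picture, given as the dict that the camera call returned (one of the last four; its "shot" number tells which), for a name from the list of things; names that differ only in an ending like _2 or _b are one class to them, and where a whole thing is asked for, a point or a joint stands for the part that bears it (a point fixed in the world has none). Each returns a list of dicts, best first, with "confidence" (0 to 1); they miss things now and then, are a little off and sometimes report something else, mostly with a low value. They report only what shows in the picture. A call takes as long as a camera call. They do not tell look-alikes from the thing itself.
- boxes_of(query, picture): "xy" ([column, row] in pixels, amid what is visible of it).
The state is a dict: "clock": time; "q": joint angles; "dq": joint speeds; "joint_efforts": joint torques, N m; "tool_pos": TCP position; "orientation": TCP orientation; "force": force on the tool from outside, world axes, zero at the start; "ft_torque": the same for the moment, N m; "finger_gap": opening from 0.0 (shut) to 1.0 (fully open).
Only numpy, scipy, OpenCV 4.12 (cv2) and the standard library are available. Lean on these libraries where they do the work, as an engineer would, in place of code of your own. Each camera call takes 0.05 s, during which the arm holds its last target. There are 200 camera calls.

TASK

Take the orange nozzle tote off the two hidden screws it hangs on by its keyholes: lift it, shift it sideways (you must feel which way) until the screw heads can pass, and pull it straight off the plywood panel without tearing it through. Then set it down gently and upright in the middle of the blue mat and let go, never tipping it, and leave the screwdriver, glue jar and spool where they are.

Things in the scene. Friction and masses are not known exactly. Their poses are not given: they have to be found in the camera images.
- tote: Orange plastic parts tote, 0.2 to 0.45 kg, 90 (x) x 120 (y) mm, back 80 mm high, tray walls 40 mm high. Origin: centre of the underside; z up; x points into the panel it hangs on (back face at x = +45 mm). Hung by two equal keyholes in its 4 mm back wall, hidden behind a closed double wall; leans up to 3 degrees from play.
- tote_grip (a point): Middle of the tote's black upright grip plate, 104 mm above the underside: 10 mm thick (tote's x), 60 mm wide (y), its top 16 mm above this point. Centred in y, 6 mm from the tote's origin towards -x. Nothing stands beside it above 80 mm over the underside.
- key_left (a point): Centre of the keyhole at y = +30 mm of the tote, 40 mm above the underside. Round it a 20 x 20 mm entry opening; from it a level channel 8 mm high runs 22 mm to both sides; at both ends, 18 mm to either side of the centre, a slot 8 mm wide goes up to a seat, where the resting screw's axis is 14 mm above the channel's middle.
- key_right (a point): Centre of the like keyhole at y = -30 mm. Both screws rest in the +y seats or both in the -y seats: unseen. Raise the tote 14 mm (firm stop at about 15.5), shift it 18 mm along its y (the wrong way is blocked after some 1.5 mm, the right way only after 37), so that the heads face the entries within 3 mm, then pull along -x; clear after 12 mm.
- panel: Fixed upright plywood panel, 18 (x) x 260 (y) x 172 mm high, feet behind it. Origin: centre of its underside; front face at x = -9 mm, looking along -x. Two level screws 60 mm apart stand out of it, hidden by the tote, 114 to 134 mm up, their middle anywhere up to 30 mm either side of the panel's. Shank 5 mm, 6 mm long; head 13 mm wide, 4 mm thick.
- mat: Fixed blue gridded work mat lying on the table, 230 (x) x 240 (y) x 3 mm. Origin: centre of its underside; top 3 mm above the table.
- screwdriver: Loose blue screwdriver, 190 mm long, lying on the table. To be left alone.
- glue: Loose glue jar with a blue cap, 32 mm across, 90 mm high, standing. To be left alone.
- spool: Loose black filament spool lying flat, 100 mm across, 40 mm high. To be left alone.
Mind the look-alikes: they are no part of the job. What is meant by the tote is not purple, and is the larger of those in its own colour.

How it is judged:
By the outcome, as a careful person would: the job done as asked, in the order asked, and still so for the second after the job is handed in, with the robot touching nothing.
It also fails if it takes over 45 s, if anything falls off the work surface, if the arm or the gripper's body presses on something with over 40 N, if the wrist force passes 120 N, or if a joint passes its speed limit or range.

## Working session

There is one attempt and no reset: what is moved stays moved. The work goes in short steps, each a Python script; the robot and the scene stay as the last script left them, time stands still between calls to the robot, and variables do not carry over. Pictures are saved under pics/ and viewed, about 8 in all and at most 12, crops included, and the job is handed in when it is done.

```bash
mkdir -p pics; ls; python3 - <<'E'
from station import *
import cv2,pickle
o=get_obs();print(o)
try: print(grip_point_offset)
except Exception as e: print(e)
for n in("scene","top"):
    s=snapshot(n);cv2.imwrite(f"pics/{n}0.png",s["pixels"][:,:,::-1]);pickle.dump(s,open(n+"0.pkl","wb"))
    print(n,s["camera_matrix"],s["xyz"],s["attitude"],[k for k in s],{k:s[k] for k in s if 'dist' in k})
    for q in("tote","tote_grip","panel","mat","key_left"):
        print(q,[(b["xy"],b["confidence"]) for b in boxes_of(q,s)])
E
```

```text
pics
{'clock': 0.0, 'q': array([-7.50761998e+01,  1.66897091e+01, -8.83039893e+00,  6.45553341e+01,
       -2.46993633e-03,  8.20154440e+01]), 'dq': array([-0.06738282,  0.03820425,  0.02089386, -0.0659079 ,  0.05190456,
       -0.00346469]), 'joint_efforts': array([ 2.56047197e-04, -5.37138784e+01,  3.31375122e+01,  1.56948238e-02,
       -4.40594058e-04, -1.90292731e-06]), 'tool_pos': array([ 0.20420943, -0.48317951,  0.2307296 ]), 'orientation': array([-1.79924946e+02, -8.03337942e-03,  2.29083526e+01]), 'force': array([ 0.20376678, -0.29268307, -0.11780979]), 'ft_torque': array([-0.01900185,  0.00526046, -0.03800909]), 'finger_gap': 1.000653227272122}
0.0187
scene [[402.27774234   0.         275.63676316]
 [  0.         402.27774234 208.34773821]
 [  0.           0.           1.        ]] [ 1.02054411 -0.30770528  0.91789321] [36.22404727  0.85780019 63.80247014] ['pixels', 'camera_matrix', 'xyz', 'attitude', 'shot'] {}
tote [([324.8, 147.6], 0.77), ([283.2, 184.8], 0.71), ([347.9, 193.3], 0.64)]
tote_grip [([348.9, 190.6], 0.97), ([324.8, 147.8], 0.92), ([279.6, 185.9], 0.88)]
panel [([389.7, 212.1], 0.95)]
mat [([251.8, 277.6], 0.97)]
key_left [([347.4, 192.8], 0.92), ([324.9, 144.8], 0.81), ([279.0, 187.7], 0.8)]
top [[497.50282731   0.         281.4099941 ]
 [  0.         497.50282731 216.85199036]
 [  0.           0.           1.        ]] [ 0.43830331 -0.07362399  1.32198635] [  3.25324387   0.15767244 -90.65731955] ['pixels', 'camera_matrix', 'xyz', 'attitude', 'shot'] {}
tote [([199.0, 215.6], 0.83), ([241.9, 274.3], 0.75), ([172.3, 304.7], 0.75), ([171.1, 187.9], 0.19)]
tote_grip [([247.0, 275.2], 0.87), ([172.7, 304.1], 0.85), ([201.9, 212.7], 0.83)]
panel [([172.9, 186.6], 0.67)]
mat [([317.2, 194.1], 0.77)]
key_left [([174.9, 300.8], 0.84), ([249.2, 277.2], 0.64), ([197.8, 216.4], 0.58)]
```

View pics/scene0.png

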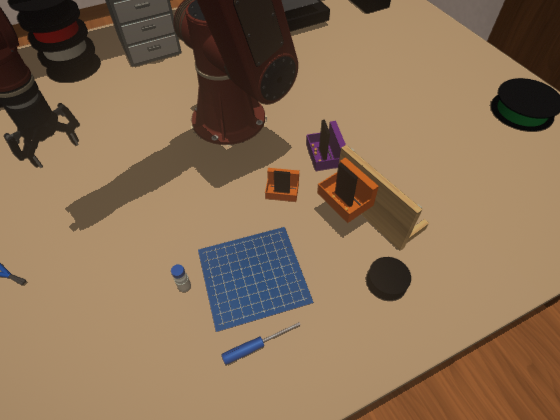

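View pics/top0.png

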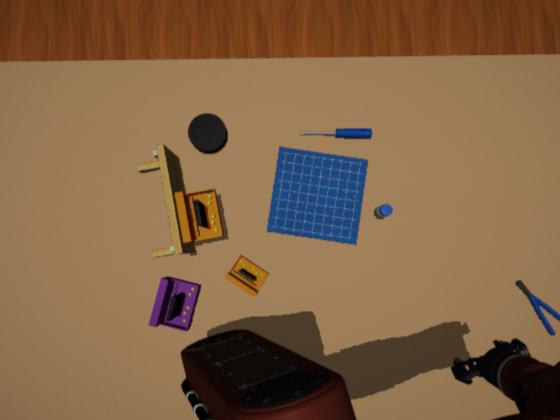

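The tote on the panel is at about (348,192) in the scene view and (200,214) in the top view. The small orange tote (283,185 scene) and the purple one are decoys. Next I'll zoom in on it.

```bash
cat > h.py <<'E'
import numpy as np,cv2,pickle
from scipy.spatial.transform import Rotation as Ro
def ray(s,p):
    K=s["camera_matrix"];d=np.linalg.inv(K)@[p[0],p[1],1];d=np.array([d[0],-d[1],-d[2]])
    return np.array(s["xyz"]),Ro.from_euler('xyz',s["attitude"],degrees=True).apply(d)
def onz(s,p,z):
    c,d=ray(s,p);return c+d*(z-c[2])/d[2]
def tri(s1,p1,s2,p2):
    a,d=ray(s1,p1);b,e=ray(s2,p2);t=np.linalg.lstsq(np.c_[d,-e],b-a,rcond=None)[0]
    P,Q=a+t[0]*d,b+t[1]*e;return (P+Q)/2,np.linalg.norm(P-Q)
def px(s,P):
    v=Ro.from_euler('xyz',s["attitude"],degrees=True).inv().apply(np.atleast_2d(P)-s["xyz"]);v[:,1:]*=-1
    u=v@s["camera_matrix"].T;return u[:,:2]/u[:,2:]
E
python3 - <<'E'
from h import *
s,t=[pickle.load(open(n+"0.pkl","rb")) for n in("scene","top")]
print(tri(s,(348.9,190.6),t,(201.9,212.7)))
for p in((280,148),(368,159),(357,244),(268,231)):print(onz(t,p,.003))
print('mat c',onz(t,(317.2,194.1),.003),onz(s,(251.8,277.6),.003))
for a,n,x,y in((s,'s',310,140),(t,'t',130,135)):
    c=a["pixels"][y:y+125,x:x+120,::-1];cv2.imwrite(f"pics/c{n}.png",cv2.resize(c,None,fx=4.8,fy=4.8,interpolation=cv2.INTER_CUBIC))
b=np.concatenate([cv2.imread(f"pics/c{n}.png")[:, :400 if 0 else None] for n in 'st'],1)
cv2.imwrite("pics/crop.png",cv2.resize(b,None,fx=.69,fy=.69)); print(b.shape)
E
```

```text
(array([0.52154113, 0.12605535, 0.11821096]), np.float64(0.009934711923019592))
[ 0.69792972 -0.06919846  0.003     ]
[ 0.66543532 -0.30397425  0.003     ]
[ 0.43903674 -0.27004167  0.003     ]
[ 0.47615584 -0.03487037  0.003     ]
mat c [ 0.57286202 -0.16681366  0.003     ] [ 0.57916467 -0.17239668  0.003     ]
(600, 1152, 3)
```

View pics/crop.png

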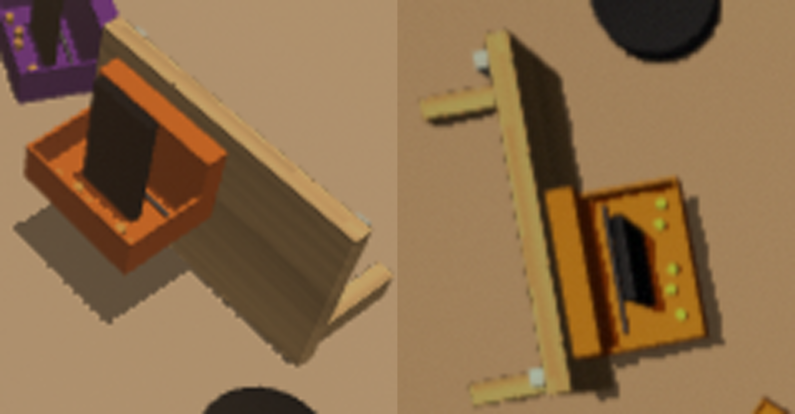

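```bash
cat > fit.py <<'E'
from h import *
from scipy.optimize import least_squares
s,t=[pickle.load(open(n+"0.pkl","rb")) for n in("scene","top")]
ct=lambda X,Y:(130+(X-397)/3.312,135+Y/3.312)
cs=lambda X,Y:(310+X/3.312,140+Y/3.312)
P=[(t,ct(512,32),(-9,-130,172)),(t,ct(570,388),(-9,130,172)),(t,ct(487,38),(9,-130,172)),(t,ct(545,393),(9,130,172)),
(s,cs(357,240),(-9,-130,172)),(s,cs(105,28),(-9,130,172)),(s,cs(370,232),(9,-130,172)),(s,cs(118,18),(9,130,172)),(s,cs(297,364),(-9,-130,0))]
T=[(t,ct(545,190),(45,-60,80)),(t,ct(575,357),(45,60,80)),(t,ct(680,178),(-45,-60,40)),(t,ct(708,335),(-45,60,40)),
(s,cs(226,157),(45,-60,80)),(s,cs(118,60),(45,60,80)),(s,cs(125,246),(-45,-60,40)),(s,cs(25,148),(-45,60,40)),(s,cs(125,272),(-45,-60,0)),(s,cs(28,180),(-45,60,0)),
(s,cs(158,122),(-11,-30,120)),(s,cs(95,78),(-11,30,120))]
def W(p,L):return Ro.from_euler('z',p[3]).apply(np.array(L)/1000)+p[:3]
def res(v,per=False):
    p=np.array([v[0],v[1],0,v[2]]);q=np.r_[v[3:6],v[6]]
    r=[px(a,W(p,L))[0]-u for a,u,L in P]+[px(a,W(q,L))[0]-u for a,u,L in T]
    return np.array(r) if per else np.ravel(r)
f=least_squares(res,[.52,.19,1.5,.5,.12,.07,1.5],loss='soft_l1')
v=f.x;print(np.round(v,4),np.degrees(v[[2,6]]));print(np.round(res(v,True),1).tolist())
d=Ro.from_euler('z',-v[2]).apply(v[3:6]-[v[0],v[1],0]);print('tote in panel',d)
print('grip',W(v[3:7],(-6,0,104)))
M=[(280,148),(368,159),(357,244),(268,231)]
print('mat',np.mean([onz(t,m,.003) for m in M],0))
E
python3 fit.py
```

```text
[0.5513 0.1892 1.7401 0.5143 0.128  0.0708 1.7412] [99.70073701 99.76551691]
[[-1.2, -2.2], [0.0, 0.1], [-1.3, -2.6], [-0.1, -0.0], [-1.4, 0.5], [-1.6, -1.4], [0.1, -0.9], [-0.2, -1.3], [-0.9, 1.4], [-0.8, 0.0], [-1.3, -0.5], [-1.8, -1.3], [-1.7, -0.4], [-0.2, -0.5], [-0.5, -0.0], [0.6, -0.1], [-0.4, -0.8], [-1.4, 1.2], [-2.3, -0.9], [-2.7, 2.3], [-0.5, 0.5]]
tote in panel [-0.05412233  0.04670301  0.0708366 ]
grip [0.51536251 0.12211563 0.1748366 ]
mat [ 0.5696394  -0.16952119  0.003     ]
```

```bash
python3 - <<'E'
from h import *
for n in("scene","top"):
    s=pickle.load(open(n+"0.pkl","rb"));h=cv2.cvtColor(s["pixels"],cv2.COLOR_RGB2HSV)
    m=cv2.morphologyEx(cv2.inRange(h,(100,100,60),(125,255,255)),cv2.MORPH_CLOSE,np.ones((5,5)))
    c=max(cv2.findContours(m,0,1)[0],key=cv2.contourArea);a=cv2.approxPolyDP(cv2.convexHull(c),6,True)[:,0]
    W=np.array([onz(s,p,.003) for p in a]);print(n,a.tolist(),W.mean(0),np.linalg.norm(W-np.roll(W,1,0),axis=1))
E
python3 - <<'E'
from station import *
import numpy as np
g=np.array([.5154,.1221]);Y=-170.3
move_straight([.204,-.484,.33],v=.25)
command_gripper(.5)
move_ptp([g[0],g[1],.30],[180,0,Y])
move_straight([g[0],g[1],.215],v=.15)
o=get_obs();print(o["clock"],o["q"],o["tool_pos"],o["force"],o["finger_gap"])
import cv2
s=snapshot("scene");cv2.imwrite("pics/s1.png",cv2.resize(s["pixels"][60:230,240:450,::-1],None,fx=3,fy=3,interpolation=2))
E
```

```text
scene [[283, 227], [312, 302], [216, 330], [199, 250]] [ 0.57239717 -0.16710924  0.003     ] [0.2324881  0.22717189 0.23524264 0.22304305]
top [[280, 147], [367, 160], [355, 243], [267, 230]] [ 0.57099593 -0.16688122  0.003     ] [0.22485635 0.23508594 0.22401842 0.23549972]
4.775 [ 5.39392809e+00  1.76924564e+01 -9.73422003e+00  6.25233378e+01
 -1.77700606e-03 -4.28154595e+00] [0.51586057 0.12192217 0.21572317] [0.34017632 0.16115847 0.47516974] 0.4983489197799458
```

View pics/s1.png

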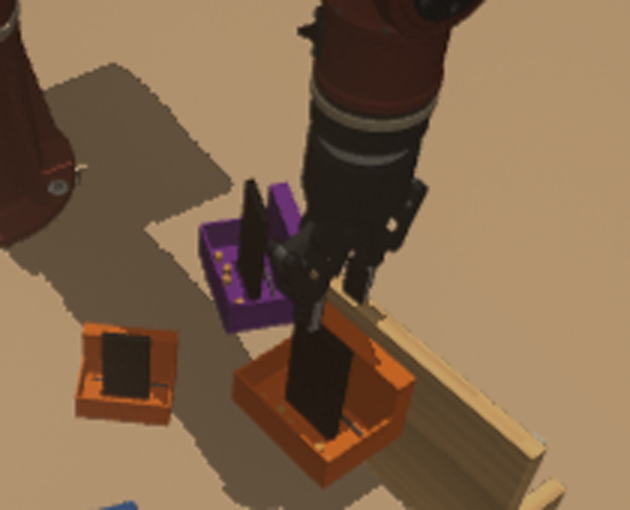

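The open fingers (tips about (315,325) and (360,300)) straddle the plate's top edge, (300,320)–(352,345). I'll go down in small steps with a force check, then close.

```bash
python3 - <<'E'
from station import *
import numpy as np,cv2
g=np.array([.5154,.1221]);Y=-170.3
R=lambda:np.round(get_obs()["force"],1)
f0=get_obs()["force"];ok=True
for z in(.205,.196,.188,.180,.172,.165,.160):
    move_straight([g[0],g[1],z],v=.06);f=get_obs()["force"]-f0
    if np.linalg.norm(f)>4: print("contact",z,f);ok=False;break
print(R())
if ok:
    for c in(.40,.32,.26,.22,.18,.15,.12):
        command_gripper(c);o=get_obs();f=o["force"]-f0
        print(c,round(o["finger_gap"],3),np.round(f,1),np.round(o["ft_torque"],2))
        if np.linalg.norm(f)>8 or o["finger_gap"]>c+.02:break
print(get_obs()["clock"])
s=snapshot("scene");cv2.imwrite("pics/s2.png",cv2.resize(s["pixels"][110:230,280:450,::-1],None,fx=4,fy=4,interpolation=2))
E
```

```text
[-0.7  0.1 -0.2]
0.4 0.405 [-0.3  1.1 -1. ] [ 0.02  0.02 -0.02]
0.32 0.322 [ 0.1  1.3 -1.7] [ 0.02 -0.   -0.01]
0.26 0.263 [ 0.1  1.3 -1. ] [-0.03 -0.03 -0.03]
0.22 0.223 [-0.1  1.1 -0.7] [ 0.01 -0.   -0.  ]
0.18 0.178 [ 0.8 -0.2 -0.5] [-0.23  0.04 -0.  ]
0.15 0.148 [ 0.4 -0.3  0.2] [-0.16 -0.09 -0.02]
0.12 0.12 [-0.2  0.1  0.4] [-0.11  0.01  0.01]
8.3917
```

View pics/s2.png

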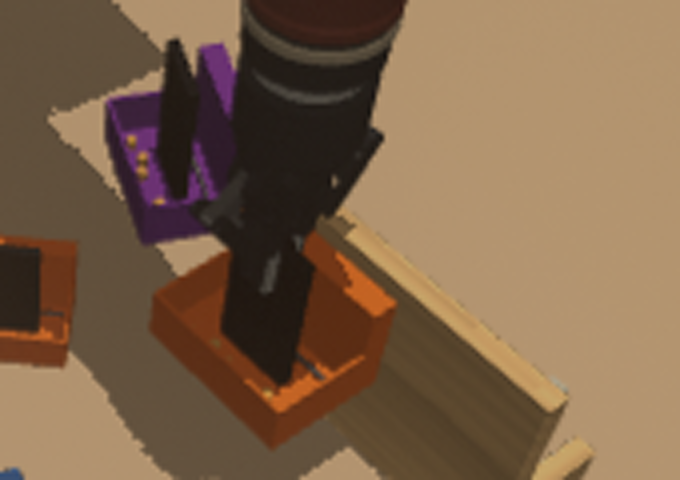

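Fingers are either side of the plate. Gripping, then lifting 14 mm while watching the force.

```bash
cat >> h.py <<'E'
a_=np.radians(99.73);EX=np.array([np.cos(a_),np.sin(a_),0]);EY=np.array([-np.sin(a_),np.cos(a_),0]);EZ=np.array([0,0,1.])
B=np.array([EX,EY,EZ])
E
python3 - <<'E'
from station import *
from h import *
o0=get_obs();command_gripper(0.0)
o=get_obs();print("grip",o["finger_gap"],np.round(B@o["force"],1),np.round(B@o["ft_torque"],2))
p=np.array([.5154,.1221,.160])
f0=B@o["force"]
for dz in(1,2,4,6,8,10,12,13,14):
    move_straight(p+EZ*dz/1e3,v=.03);o=get_obs();f=B@o["force"]
    print(dz,np.round(f,1),np.round(B@o["ft_torque"],2),np.round((o["tool_pos"]-p)*1e3,1))
    if f[2]<-18 or np.linalg.norm(f)>30:break
print(o["finger_gap"],o["clock"])
E
```

```text
grip 0.11000415546998048 [0.7 0.9 5.2] [ 0.24 -0.27  0.05]
1 [-0.4  0.7 -2.2] [-0.03 -0.01  0.  ] [-0.2 -0.1  0.6]
2 [-0.3  0.1 -2.7] [-0.03  0.04 -0.02] [-0.1 -0.   1.9]
4 [ 0.8 -0.5 -2.3] [-0.04  0.01  0.06] [0.1 0.  4.1]
6 [ 0.   0.  -3.1] [-0.    0.01  0.01] [ 0.1 -0.   6.1]
8 [-1.2  0.1 -3.8] [ 0.03  0.01 -0.  ] [0.1 0.  8.2]
10 [ 0.8 -0.  -3. ] [ 0.02  0.03 -0.01] [ 0.1 -0.  10.1]
12 [-0.1 -0.2 -2.2] [-0.    0.03 -0.01] [ 0.1  0.  12.2]
13 [-0.   0.9 -3.2] [ 0.09 -0.02 -0.  ] [ 0.  0. 13.]
14 [ 0.3  1.5 -3.4] [ 0.01  0.08 -0.01] [ 0.1  0.  14. ]
0.10867798216812427 10.9083
```

```bash
python3 - <<'E'
from station import *
from h import *
p=np.array([.5154,.1221,.160]);z=None
for dz in(14.7,15.4,16.1,16.8,17.5):
    move_straight(p+EZ*dz/1e3,v=.03);f=B@get_obs()["force"];print(dz,np.round(f,1))
    if f[2]<-8: z=dz;break
c=(z or 15.9)-.4-1.5 if z else 14.5
move_straight(p+EZ*c/1e3,v=.03);print("use",c)
for dy in(-1,-2,-3,-4,-5,-6):
    move_straight(p+EZ*c/1e3+EY*dy/1e3,v=.03);o=get_obs();f=B@o["force"]
    print(dy,np.round(f,1),np.round(B@o["ft_torque"],2),np.round(B@(o["tool_pos"]-p)*1e3,1))
    if abs(f[1])>10:break
print(o["clock"])
E
```

```text
14.7 [ 0.5  0.  -2.7]
15.4 [ 0.7  0.2 -2.7]
16.1 [ 0.4 -0.7 -2.1]
16.8 [ 1.6 -1.  -6.6]
17.5 [  3.9  -3.6 -14. ]
use 15.600000000000001
-1 [ 1.   0.2 -2.4] [0.   0.02 0.02] [-0.1 -1.2 15.9]
-2 [ 0.6  0.9 -2.6] [ 0.06  0.03 -0.05] [-0.  -2.1 15.6]
-3 [-0.6 -0.2 -2.5] [0.02 0.05 0.03] [ 0.  -3.  15.6]
-4 [-0.1  0.  -3.4] [0.04 0.05 0.05] [ 0.  -4.1 15.6]
-5 [ 0.9  0.5 -2.3] [-0.06  0.07  0.03] [-0.  -5.  15.6]
-6 [-0.1 -0.  -2.8] [-0.06  0.04  0.03] [-0.  -6.1 15.6]
13.9083
```

The -y direction is free, so it's the right way. Shifting to 18 mm, then pulling straight off with a force guard.

```bash
python3 - <<'E'
from station import *
from h import *
p=np.array([.5154,.1221,.1751])
def go(d,v=.04):
    move_straight(p+np.array(d)@B/1e3,v=v);o=get_obs();f=B@o["force"]
    print(d,np.round(f,1),np.round(B@o["ft_torque"],2),np.round(B@(o["tool_pos"]-p)*1e3,1));return f
ok=True
for dy in(-10,-14,-18):
    if abs(go((0,dy,0))[1])>8: ok=False;break
if ok:
    for dx in(-1,-2,-3.5,-5,-7,-9,-12,-15):
        if np.abs(go((dx,-18,0),.03)[:2]).max()>6: ok=False;break
if ok: go((-40,-18,0),.1)
o=get_obs();print(o["clock"],o["finger_gap"],o["orientation"])
s=snapshot("scene");cv2.imwrite("pics/s3.png",cv2.resize(s["pixels"][110:230,280:450,::-1],None,fx=4,fy=4,interpolation=2))
E
```

```text
(0, -10, 0) [ 0.  1. -2.] [0.04 0.05 0.01] [ -0.  -10.3  -0.1]
(0, -14, 0) [ 0.7  0.2 -2.4] [0.07 0.01 0.04] [ -0.  -14.3  -0. ]
(0, -18, 0) [-0.3  0.3 -1.7] [ 0.02  0.06 -0.01] [ -0.  -18.2  -0. ]
(-1, -18, 0) [ 0.2 -0.1 -2.7] [ 0.04  0.04 -0.06] [ -1.1 -18.    0. ]
(-2, -18, 0) [ 0.4  0.1 -2.9] [0.   0.02 0.01] [ -2.1 -18.    0. ]
(-3.5, -18, 0) [ 0.2 -0.4 -2.7] [-0.04  0.07  0.01] [ -3.6 -18.    0. ]
(-5, -18, 0) [-0.4 -0.6 -2.3] [ 0.05  0.04 -0.02] [ -5.1 -18.   -0. ]
(-7, -18, 0) [ 0.5 -0.1 -2.6] [ 0.02  0.08 -0.02] [ -7.1 -18.    0. ]
(-9, -18, 0) [-0.2  0.1 -2.1] [ 0.03  0.03 -0.03] [ -9.1 -18.    0. ]
(-12, -18, 0) [ 0.3  0.3 -3.4] [-0.03  0.05  0.02] [-12.2 -18.    0. ]
(-15, -18, 0) [ 0.1 -0.2 -2.9] [ 0.   -0.    0.02] [-15.2 -18.   -0. ]
(-40, -18, 0) [ 0.8 -0.3 -3.4] [0.01 0.02 0.03] [-40.3 -18.   -0. ]
17.0583 0.10771323657314277 [ 1.79984212e+02 -2.00639675e-03 -1.70366951e+02]
```

View pics/s3.png

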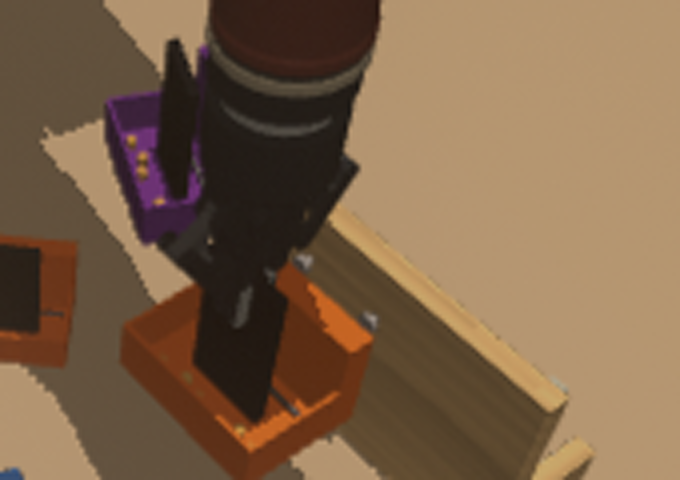

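It's off, and both screw heads show at about (303,261) and (370,321) with the tote upright. Carrying it to the mat.

```bash
python3 - <<'E'
from station import *
from h import *
t=np.array([.5717,-.167,0])-.006*EX
R=lambda:np.mean([get_obs()["force"][2] for _ in range(5)])
move_straight([*t[:2],.1751],v=.15)
move_straight([*t[:2],.106],v=.1)
f0=R();print(f0)
for z in np.arange(.104,.082,-.0015):
    move_straight([*t[:2],z],v=.03);f=R();print(round(z,4),round(f,1))
    if f-f0>2:break
o=get_obs();print(o["clock"],o["tool_pos"],o["force"],o["ft_torque"])
s=snapshot("scene");cv2.imwrite("pics/s4.png",cv2.resize(s["pixels"][190:350,160:340,::-1],None,fx=3.5,fy=3.5,interpolation=2))
E
```

```text
-2.57791026444538
0.104 -1.9
0.1025 -2.9
0.101 -2.9
0.0995 -2.5
0.098 -2.8
0.0965 -2.5
0.095 -3.2
0.0935 -1.9
0.092 -2.7
0.0905 -2.2
0.089 -3.2
0.0875 -3.9
0.086 9.1
23.0917 [ 0.57296977 -0.17276872  0.08712696] [-2.53040799  2.63388066  9.13104768] [ 0.37980686  0.79012341 -0.06798236]
```

View pics/s4.png

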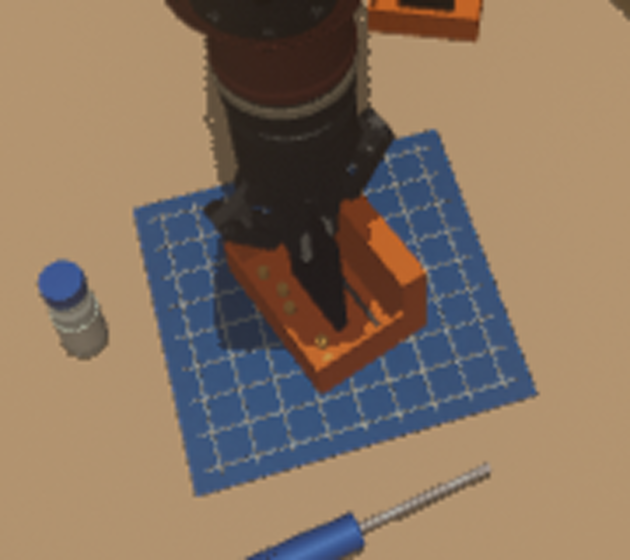

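The tote is resting on the mat, with its lower corners at (322,390) and (425,312). Unloading, then releasing and retreating upward.

```bash
python3 - <<'E'
from station import *
from h import *
t=np.array([.5717,-.167,0])-.006*EX
move_straight([*t[:2],.0868],v=.03);print(np.round(get_obs()["force"],1))
for c in(.14,.2,.3,.45): command_gripper(c)
print(np.round(get_obs()["force"],1))
move_straight([*t[:2],.15],v=.08);move_straight([*t[:2],.26],v=.25)
move_ptp([.35,-.40,.35],[180,0,-170.3])
o=get_obs();print(o["clock"],o["force"])
I=[]
for n in("scene","top"):
    s=snapshot(n);pickle.dump(s,open(n+"5.pkl","wb"))
    c=s["pixels"][190:350,160:340] if n=="scene" else s["pixels"][110:270,220:400]
    I.append(cv2.resize(c[:,:,::-1],None,fx=2.2,fy=2.2,interpolation=2))
cv2.imwrite("pics/s5.png",np.hstack(I))
E
```

```text
[0.8 2.8 4.3]
[0.5 0.1 0.2]
27.15 [ 0.27482388  1.02466399 -0.29010445]
```

View pics/s5.png

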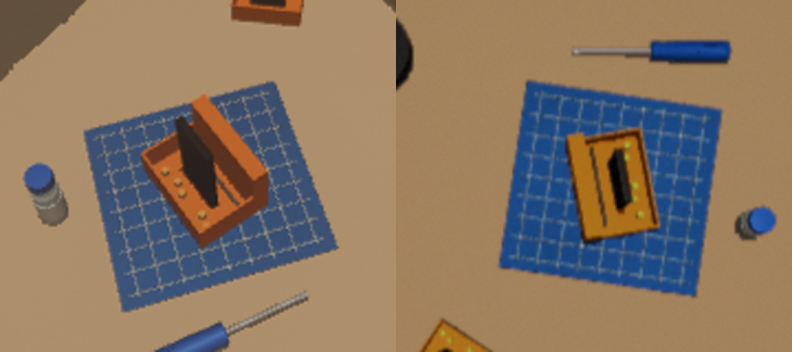

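The tote stands upright, centred at about (612,186) against the mat centre of about (610,188) in the top view. The jar, screwdriver and spool are where they were.

```bash
python3 -c "
from station import *
finish_job();print(get_obs()['clock'])"
```

```text
the job is handed in; nothing more can be done
the job is handed in; nothing more can be done
```

The tote is off its screws and standing upright, released, in the middle of the blue mat. I handed the job in at about 27 s of the 45 s limit; no verdict is reported.

- **Lift:** I gripped the black plate and raised it until I felt the upper stop, about 16.5 mm of tool travel, then backed off to 15.1 mm.
- **Sideways shift:** The tote's -y direction was free, with no block at 1.5 mm. It matched the camera measurement, so I shifted 18 mm that way.
- **Pull off the panel:** It came straight off with horizontal forces under 1 N. Both screw heads showed afterwards, so nothing tore through.
- **Setting down:** The highest reading on the mat was about 9 N upward at the wrist, roughly 12 N of contact. I eased that off before opening the fingers and retreating upward.
- **Last check:** The final pictures show the tote upright and within a few millimetres of the mat's centre, by eye. It sits about 18° rotated relative to the mat, since I kept its original heading. The screwdriver and glue jar have not moved. The spool only partly shows in that last picture, but nothing went near it.
- **Disagreement:** The upper stop came about 1 mm later than the 15.5 mm expected, probably from settling as the gripper closed.

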